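Set out a lamp glue-up

TASK

Set out the lamp glue-up: stand the tall kraft tube upright in the middle of the round plywood foot and the short kraft tube squarely on top of the tall one, put the solder reel flat in the middle of the square plywood foot as its weight, and stand the glue bottle upright on the bare desk exactly midway between the two feet, in line with them. Leave the steel file and the pine strip where they lie.

Things in the scene. Friction and masses are not known exactly. Their poses are not given: they have to be found in the camera images.
- tall_tube: the taller of two plain brown cardboard (kraft) tubes standing on end, open at both ends: outer diameter 68 mm, height 88 mm, wall about 7 mm, 0.06 kg nominal. Origin: centre of its lower end, z up along the tube.
- short_tube: the shorter of the two brown cardboard tubes standing on end: outer diameter 68 mm, height 72 mm, wall about 7 mm, 0.06 kg nominal. Origin: centre of its lower end, z up along the tube.
- reel: a reel of solder standing flat on one flange: green flanges of 60 mm diameter, each 3 mm thick, at the bottom and the top, grey winding of 48 mm diameter between them, total height 35 mm, 0.22 kg nominal. It can be gripped across the rim of its upper flange. Origin: centre of its underside, z up along its axis.
- glue_bottle: a white glue bottle with an orange nozzle, standing: round body 47 mm in diameter up to 108 mm, narrower nozzle (about 20 mm) above it up to 148 mm, 0.14 kg nominal. Origin: centre of its underside, z up.
- round_foot: the round lamp foot: a plywood disc lying on the desk, 100 mm in diameter, 12 mm thick, flat on top with a small black cord hole (10 mm, drawn flush) in the middle; taped down, it does not move. Origin: centre of its underside. The centres of the two feet are 240 mm apart at every start; which foot is the nearer one changes.
- square_foot: the square lamp foot: a plywood plate lying on the desk, 100 x 100 mm, 12 mm thick, flat on top with a small black cord hole (10 mm, drawn flush) in the middle; taped down, it does not move. Origin: centre of its underside; x and y along its sides.
- steel_file: bystander: flat grey steel file lying on the desk, 16 x 200 x 4 mm, long side along its y. Origin: centre of the underside. To be left alone.
- pine_strip: bystander: plain pine strip lying on the desk, 300 x 30 x 14 mm, long side along its x. Origin: centre of the underside. To be left alone.
Things that resemble listed ones, but are neither listed nor needed, are in the scene too. Leave any green or purple look-alike of the glue_bottle alone.

How it is judged:
By the outcome, as a careful person would: the job done as asked, in the order asked, and still so for the second after the job is handed in, with the robot touching nothing.
It also fails if it takes over 120 s, if anything falls off the work surface, if the arm or the gripper's body presses on something with over 40 N, if the wrist force passes 120 N, or if a joint passes its speed limit or range.

ROBOT

A 6-joint arm with a two-finger parallel gripper is mounted at the origin on a cart in front of the work surface, level with it; the furniture and walls round the work are solid. World frame = base frame: x ahead of the robot, y to its left, z up, the work surface at z = 0. Lengths are in m, angles in rad, forces in N, time in s.
With the tool pointing down it reaches from about 0.375 to 0.9 m from the base axis. Payload 3.1 kg.
Tool frame: the origin (TCP) lies midway between the tips of the shut fingers; the grasp point (between the pads) lies 19 mm behind it (pinch_z is the distance from the TCP to the grasp point, in m); y points along the fingers, z is the direction in which the jaws open and shut, and the axes are right-handed (so a half turn about y gives the same grasp; the last joint's range is limited). The gripper opens to 87 mm and grips with 3 to 60 N. Pads are 19 mm wide; open, the fingers measure 117 mm over their backs; the gripper's body (75 mm by 190 mm) begins 51 mm behind the grasp point.
Start: joints at [1.063, 0.527, 1.433, -0, 1.181, -0.178], TCP at [0.202, 0.592, 0.223] pointing down, gripper open.
Joint ranges: [-3.08, 3.08], [-0.75, 2.2], [0.22, 2.44], [-1.43, 4.57], [0, 2.65], [-2.85, 2.85]. Speed limits (rad/s): [2.79, 2.79, 3.14, 3.14, 3.14, 3.14].

INTERFACE

Orientations are given as a unit quaternion [x, y, z, w].
In Python, from rig import * gives the robot as it stands.
- The arm moves only by the tool drive_tool, never from a script. Its argument "plan" is a list of rows, each a list of 7 numbers: the shift along the tool's x, y, z in mm, then the turn, a rotation vector about the tool's x, y, z in degrees, then the finger opening in mm, from 0 to 87. A call has 1 to 10 rows; each row is the pose to reach, as a shift and turn from the pose commanded when the call began, along the tool's axes at that moment; what a row does not reach only later rows make up. A row lasts 1/10 s, in which the tool goes at most 50 mm and 8.59 degrees, less where a joint would pass 70% of its speed; a pose out of reach is approached as far as the arm can. A call with a gripper value outside its range is refused whole. The fingers move at their own pace and stop on an object; "newtons" is the grip in N (left out, the last holds). Time passes only in rows, so rows that repeat a pose let the fingers close. It gives the time, the measured TCP pose, the force and the opening at its end, in the units of the state.
- get_obs(): the state, without advancing time (a new reading comes with each control period).
- camera(name): name is "scene" or "top" or "wrist"; returns the picture (480x640x3 uint8, blue, green, red); there is no depth.
- get_calibration(name): a dict with "fx", "fy", "cx", "cy" (pixels), "origin" and "rotation" of the camera in the world; the wrist camera has in their place "tool_from_camera" (4x4, takes a point from camera to tool coordinates, whose origin is the TCP and whose axes are the tool frame's). Camera axes: x right, y down, z forward; pixel columns grow to the right and rows downward; lengths in m; the calibration is good to about 2 mm. A picture is of the moment at which its call begins: read the wrist's pose just before it. get_calibration takes no time and is no camera call.
- hand_in(): hands the job in, once; it reports no verdict.
Trained networks look in the newest picture that a camera, given by its name, has taken for a name from the list of things; names that differ only in an ending like _2 or _b are one class to them, and where a whole thing is asked for, a point or a joint stands for the part that bears it (a point fixed in the world has none). Each returns a list of dicts, best first, with "conf" (0 to 1); they miss things now and then, are a little off and sometimes report something else, mostly with a low value. They report only what shows in the picture. A call takes as long as a camera call. They do not tell look-alikes from the thing itself.
- spot_in(camera, target): "location" ([column, row] in pixels, amid what is visible of it).
- mark_of(camera, target): "location" ([column, row] in pixels: a listed point, or the origin of a listed thing).
The state is a dict: "time": time; "q": joint angles; "joint_velocities": joint speeds; "joint_torque": joint torques, N m; "position": TCP position; "tool_rot": TCP orientation; "ft_force": force on the tool from outside, world axes, zero at the start; "moment": the same for the moment, N m; "grip_width": finger opening in m.
Only numpy, scipy, OpenCV 4.12 (cv2) and the standard library are available. Lean on these libraries where they do the work, as an engineer would, in place of code of your own. Each camera call takes 0.05 s, during which the arm holds its last target. There are 200 camera calls.

## Working session

There is one attempt and no reset: what is moved stays moved. The work goes in short steps, Python scripts to look and compute and a tool call to move; the robot and the scene stay as the last step left them, time stands still between calls to the robot, and variables do not carry over. Pictures are saved under pics/ and viewed, about 12 in all and at most 16, crops included, and the job is handed in when it is done.

Besides the shell and the picture viewer there is one more tool, called after "Emit:" as a command line: name --pt "numbers of a row" for each row, then --argument value for the rest. drive_tool: Moves the arm, as the interface text tells. Its arguments: {"type":"object","properties":{"plan":{"type":"array","items":{"type":"array","items":{"type":"number"}}},"newtons":{"type":"number"}},"required":["plan"]}

```bash
ls; mkdir -p pics; cat > h.py <<'E'
from rig import *
import numpy as np, cv2
from scipy.spatial.transform import Rotation as R
def ray(cam,px,obs=None):
    c=get_calibration(cam)
    d=np.array([(px[0]-c["cx"])/c["fx"],(px[1]-c["cy"])/c["fy"],1.])
    if cam=="wrist":
        o=obs or get_obs(); T=np.array(c["tool_from_camera"]); Rt=R.from_quat(o["tool_rot"]).as_matrix()
        return Rt@T[:3,3]+np.array(o["position"]), Rt@T[:3,:3]@d
    return np.array(c["origin"]), np.array(c["rotation"])@d
def at(cam,px,z,obs=None):
    p,d=ray(cam,px,obs); return p+d*(z-p[2])/d[2]
def proj(cam,P,obs=None):
    c=get_calibration(cam)
    if cam=="wrist":
        o=obs or get_obs(); T=np.array(c["tool_from_camera"]); Rt=R.from_quat(o["tool_rot"]).as_matrix()
        Rc=Rt@T[:3,:3]; oc=Rt@T[:3,3]+np.array(o["position"])
    else: Rc=np.array(c["rotation"]); oc=np.array(c["origin"])
    q=Rc.T@(np.array(P)-oc); return np.array([q[0]/q[2]*c["fx"]+c["cx"],q[1]/q[2]*c["fy"]+c["cy"]])
E
python3 - <<'E'
from h import *
for n in ("scene","top"):
    cv2.imwrite(f"pics/{n}0.png",camera(n)); c=get_calibration(n); print(n,np.round(c["origin"],3),np.round(c["rotation"],3).tolist(),c["fx"])
    for t in ["tall_tube","short_tube","reel","glue_bottle","round_foot","square_foot","steel_file","pine_strip"]:
        z=0
        for r in mark_of(n,t)[:3]: print(t,np.round(r["conf"],2),np.round(r["location"]),np.round(at(n,r["location"],z),3))
o=get_obs(); print(o["tool_rot"],R.from_quat(o["tool_rot"]).as_matrix().round(3)); print(get_calibration("wrist"),o["time"])
E
```

```text
pics
scene [-0.365 -0.676  0.911] [0.799, -0.418, 0.208, -0.378] 486.0271759243746Traceback (most recent call last):
  File "<stdin>", line 6, in <module>
  File "h.py", line 12, in at
    p,d=ray(cam,px,obs); return p+d*(z-p[2])/d[2]
        ~~~^^^^^^^^^^^^
  File "h.py", line 10, in ray
    return np.array(c["origin"]), np.array(c["rotation"])@d
                                  ~~~~~~~~~~~~~~~~~~~~~~~^~
ValueError: matmul: Input operand 1 has a mismatch in its core dimension 0, with gufunc signature (n?,k),(k,m?)->(n?,m?) (size 3 is different from 4)
```

Rotation is a quaternion; adapting.

```bash
sed -i 's/np.array(c\["rotation"\])/R.from_quat(c["rotation"]).as_matrix()/' h.py
python3 - <<'E'
from h import *
for n in ("scene","top"):
    cv2.imwrite(f"pics/{n}0.png",camera(n)); c=get_calibration(n); print(n,np.round(c["origin"],3),c["fx"])
    for t in ["tall_tube","short_tube","reel","glue_bottle","round_foot","square_foot","steel_file","pine_strip"]:
        for r in mark_of(n,t)[:3]: print(t,np.round(r["conf"],2),np.round(r["location"]),np.round(at(n,r["location"],0),3))
o=get_obs(); print(o["tool_rot"],R.from_quat(o["tool_rot"]).as_matrix().round(3)); print(get_calibration("wrist"),o["time"])
E
```

```text
scene [-0.365 -0.676  0.911] 486.0271759243746
tall_tube 0.94 [239. 200.] [0.61  0.287 0.   ]
short_tube 0.84 [319. 284.] [ 0.431 -0.155  0.   ]
reel 0.9 [194. 229.] [0.411 0.294 0.   ]
glue_bottle 0.81 [342. 314.] [ 0.374 -0.264  0.   ]
glue_bottle 0.69 [445. 300.] [ 0.571 -0.459  0.   ]
glue_bottle 0.67 [420. 281.] [ 0.6   -0.375  0.   ]
round_foot 0.75 [363. 260.] [ 0.586 -0.204  0.   ]
square_foot 0.97 [404. 320.] [ 0.447 -0.404 -0.   ]
steel_file 0.64 [417. 249.] [ 0.722 -0.308  0.   ]
steel_file 0.61 [318. 326.] [ 0.306 -0.237  0.   ]
pine_strip 0.89 [415. 248.] [ 0.724 -0.301  0.   ]
top [ 0.385 -0.086  1.522] 575.7073140190613
short_tube 0.55 [361. 262.] [ 0.43  -0.162  0.   ]
reel 0.71 [188. 267.] [0.424 0.295 0.   ]
glue_bottle 0.86 [477. 206.] [ 0.576 -0.473  0.   ]
glue_bottle 0.69 [442. 196.] [ 0.604 -0.38   0.   ]
glue_bottle 0.66 [416. 149.] [ 0.731 -0.315  0.   ]
round_foot 0.96 [375. 204.] [ 0.585 -0.202  0.   ]
pine_strip 0.76 [412. 152.] [ 0.724 -0.304  0.   ]
[-0.69755304  0.11571887 -0.11572062  0.69759418] [[ 0.946  0.     0.323]
 [-0.323  0.     0.946]
 [-0.    -1.     0.   ]]
{'fx': 344.38450101977196, 'fy': 344.38450101977196, 'cx': 318.1950638760051, 'cy': 241.5907622242034, 'tool_from_camera': array([[-8.93890101e-04,  9.51680286e-01,  3.07089294e-01,
        -8.54731667e-02],
       [-7.96914383e-04, -3.07089997e-01,  9.51680145e-01,
        -1.61864356e-01],
       [ 9.99999283e-01,  6.05973585e-04,  1.03291242e-03,
        -5.41750121e-04],
       [ 0.00000000e+00,  0.00000000e+00,  0.00000000e+00,
         1.00000000e+00]])} 1.0
```

View pics/top0.png

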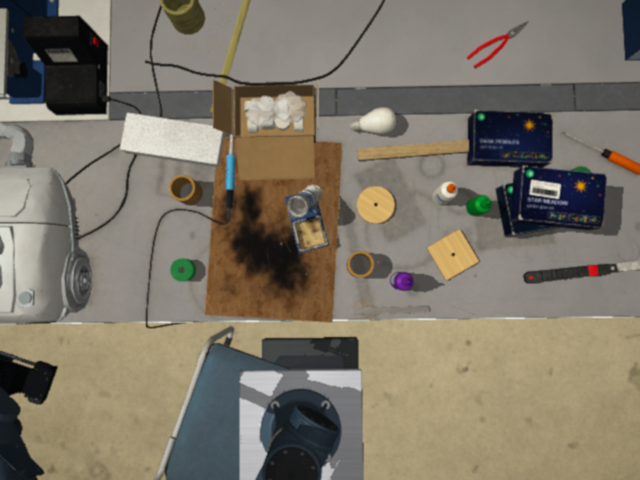

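View pics/scene0.png

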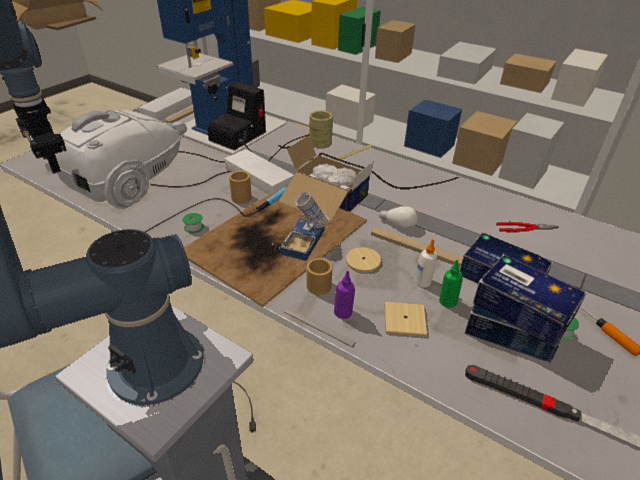

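Two cardboard tubes: one at left (top px 184,188), one centre (361,263). The reel is at (182,269). The round foot is at (375,204) and the square foot at (453,254). The white bottle is at (446,192), between green and purple look-alikes. The file lies at the front edge and the strip behind. Moving towards the left tube, with a close look at the reel on the way.

```bash
cat >> h.py <<'E'
def go(P,yaw=None):
    """shift(mm)+turn(deg) in tool axes to bring TCP to P; yaw = heading of tool x (deg), tool down"""
    o=get_obs(); M=R.from_quat(o["tool_rot"]).as_matrix()
    s=M.T@(np.array(P)-o["position"])*1000
    cur=np.degrees(np.arctan2(M[1,0],M[0,0]))
    t=np.zeros(3)
    if yaw is not None:
        y=np.radians(yaw); D=np.array([[np.cos(y),0,-np.sin(y)],[np.sin(y),0,np.cos(y)],[0,-1,0]])
        t=np.degrees(R.from_matrix(M.T@D).as_rotvec())
    print("shift",s.round(1),"turn",t.round(1),"yaw now",round(cur,1))
E
python3 - <<'E'
from h import *
go([.26,.36,.30]);go([.42,.30,.30]);go([.60,.287,.26])
for n,t in (("scene","tall"),("scene","short")):
    pass
# tube heights: bottom mark in scene, top rim px check
for nm,p in (("L",(.61,.287)),("R",(.431,-.157))):
    for h in (.072,.088): print(nm,h,proj("scene",[*p,h]).round(1),proj("top",[*p,h]).round(1))
E
```

```text
shift [ 129.9  -77.5 -200.3] turn [0. 0. 0.] yaw now -18.8
shift [ 300.7  -77.5 -205.5] turn [0. 0. 0.] yaw now -18.8
shift [ 475.2  -37.5 -159.6] turn [0. 0. 0.] yaw now -18.8
L 0.072 [237.4 181.7] [184.8 193.4]
L 0.088 [236.9 177.4] [183.2 192.5]
R 0.072 [319.9 264.2] [360.  261.1]
R 0.088 [320.  259.6] [360.3 260.9]
```

Emit:
drive_tool --pt "130 -77 -201 0 0 0 87" --pt "130 -77 -201 0 0 0 87" --pt "130 -77 -201 0 0 0 87" --pt "130 -77 -201 0 0 0 87" --pt "130 -77 -201 0 0 0 87" --pt "300 -77 -206 0 0 0 87" --pt "300 -77 -206 0 0 0 87" --pt "300 -77 -206 0 0 0 87" --pt "300 -77 -206 0 0 0 87" --pt "300 -77 -206 0 0 0 87"

```text
time: 2.0
position: [0.422, 0.2986, 0.2994]
tool_rot: [-0.697, 0.117, -0.117, 0.697]
ft_force: [-0.3, 0.4, -0.4]
grip_width: 0.0872
```

```bash
python3 - <<'E'
from h import *
o=get_obs(); im=camera("wrist"); cv2.imwrite("pics/w1.png",im)
for t,z in(("reel",0),("tall_tube",0)):
    for r in mark_of("wrist",t)[:2]: print(t,r["conf"],np.round(r["location"]),at("wrist",r["location"],z,o).round(4))
g=cv2.inRange(cv2.cvtColor(im,cv2.COLOR_BGR2HSV),(45,90,40),(85,255,255))
cs,_=cv2.findContours(g,cv2.RETR_EXTERNAL,cv2.CHAIN_APPROX_NONE)
for c in cs:
    if cv2.contourArea(c)>400: e=cv2.fitEllipse(c); print(e, at("wrist",e[0],.035,o).round(4))
go([.60,.287,.26])
s=cv2.imread("pics/scene0.png"); a=cv2.resize(s[160:240,180:280],(400,320),interpolation=2); b=cv2.resize(s[245:325,280:380],(400,320),interpolation=2)
cv2.imwrite("pics/c1.png",np.vstack([np.hstack([a,b]),cv2.resize(im,(800,600))[300-280:300]]))
E
```

```text
reel 0.68 [322. 192.] [0.4182 0.305  0.    ]
tall_tube 0.66 [ 29. 297.] [ 0.4238 -0.1563  0.    ]
tall_tube 0.64 [358. 325.] [0.6288 0.2913 0.    ]
((319.6434326171875, 193.39581298828125), (45.48647689819336, 48.479469299316406), 176.20999145507812) [0.4125 0.3038 0.035 ]
shift [177.   38.8  46.6] turn [0. 0. 0.] yaw now -18.8
```

View pics/c1.png

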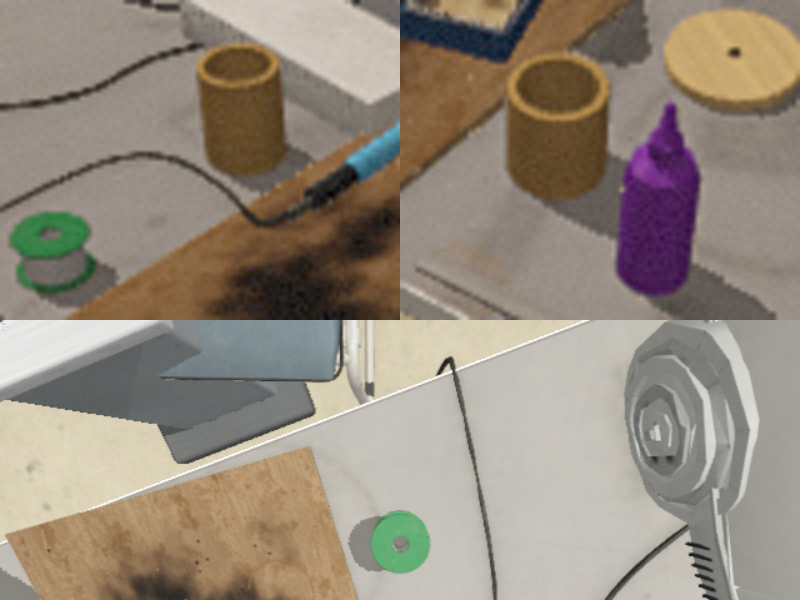

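Left tube is clearly the taller. The reel is in the wrist view at (320,193). Going over the tall tube.

Emit:
drive_tool --pt "185 0 50 0 0 0 87" --pt "185 0 50 0 0 0 87" --pt "185 0 50 0 0 0 87" --pt "185 0 50 0 0 0 87" --pt "185 80 50 0 0 0 87" --pt "185 80 50 0 0 0 87" --pt "185 80 50 0 0 0 87"

```text
time: 2.85
position: [0.6051, 0.2876, 0.2139]
tool_rot: [0.7, -0.119, 0.111, -0.696]
ft_force: [-0.8, 0.1, -0.7]
grip_width: 0.0868
```

```bash
cat >> h.py <<'E'
def tube(cam,h,near,obs=None,name=None,r=.034):
    """fit outer rim circle of a brown tube: brown mask contour, ellipse of its hull near the projected rim"""
    im=camera(cam)
    if name: cv2.imwrite(name,im)
    hsv=cv2.cvtColor(im,cv2.COLOR_BGR2HSV); b=cv2.inRange(hsv,(8,90,40),(25,255,255))
    return im,b
E
python3 - <<'E'
from h import *
o=get_obs(); im,b=tube("wrist",.088,None,name="pics/w2.png")
cv2.imwrite("pics/w2b.png",np.hstack([cv2.resize(im,(400,300)),cv2.cvtColor(cv2.resize(b,(400,300)),cv2.COLOR_GRAY2BGR)]))
for r in mark_of("wrist","tall_tube")[:2]: print(r["conf"],np.round(r["location"]),at("wrist",r["location"],0,o).round(4))
E
```

```text
0.6 [327. 225.] [0.6211 0.2911 0.    ]
```

View pics/w2b.png

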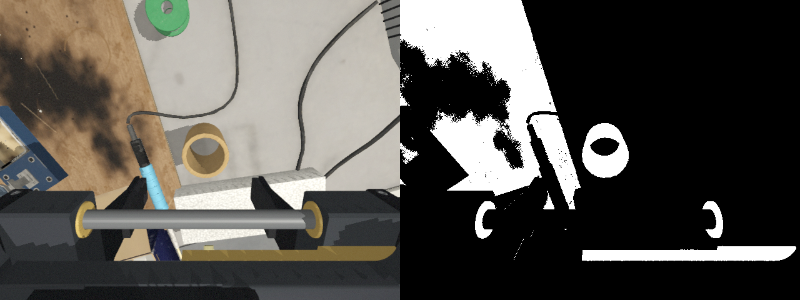

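The tall tube shows at (412,242) full-res, clear of neighbours. I'll fit its silhouette with the known geometry.

```bash
cat >> h.py <<'E'
from scipy.optimize import minimize
def fit(cam,mask,prof,guess,obs):
    """(x,y) of an upright round thing: match hull of its projected circles [(r,z)] with the mask blob at the guess"""
    th=np.linspace(0,2*np.pi,60)
    def hull(xy):
        P=np.array([proj(cam,[xy[0]+r*np.cos(t),xy[1]+r*np.sin(t),z],obs) for r,z in prof for t in th],np.float32)
        return cv2.convexHull(P)[:,0]
    cs,_=cv2.findContours(mask,cv2.RETR_EXTERNAL,cv2.CHAIN_APPROX_NONE)
    g=hull(guess).mean(0); big=[c for c in cs if cv2.contourArea(c)>300]
    c=max(big,key=lambda c: cv2.pointPolygonTest(c,(float(g[0]),float(g[1])),True)); H=cv2.convexHull(c)[:,0].astype(float)
    def sup(h,u): return (h@u.T).max(0)
    u=np.c_[np.cos(th),np.sin(th)]; s=sup(H,u)
    f=lambda xy: np.abs(sup(hull(xy),u)-s).mean()
    r=minimize(f,guess,method="Nelder-Mead",options=dict(xatol=1e-4,fatol=1e-3,initial_simplex=np.array(guess)+[[0,0],[.01,0],[0,.01]]))
    return r.x,r.fun
E
python3 - <<'E'
from h import *
o=get_obs(); im,b=tube("wrist",0,None)
c=b.copy(); c[300:]=0; c[:,:285]=0
for h in (.072,.088): x,e=fit("wrist",c,[(.034,0),(.034,h)],[.61,.287],o); print(h,x.round(4),e)
go([*x,.21]); print(o["position"])
go([*x,.04])
E
```

```text
Traceback (most recent call last):
  File "h.py", line 49, in fit
    r=minimize(f,guess,method="Nelder-Mead",options=dict(xatol=1e-4,fatol=1e-3,initial_simplex=np.array(guess)+[[0,0],[.01,0],[0,.01]]))
  File "h.py", line 48, in <lambda>
    f=lambda xy: np.abs(sup(hull(xy),u)-s).mean()
                            ~~~~^^^^
  File "h.py", line 41, in hull
    P=np.array([proj(cam,[xy[0]+r*np.cos(t),xy[1]+r*np.sin(t),z],obs) for r,z in prof for t in th],np.float32)
                ~~~~^^^^^^^^^^^^^^^^^^^^^^^^^^^^^^^^^^^^^^^^^^^^^^^^^
  File "h.py", line 14, in proj
    c=get_calibration(cam)
ValueError: time passes only in moves, steps and waits
```

```bash
sed -i '0,/^import numpy/s//import functools; get_calibration=functools.lru_cache(None)(get_calibration)\nimport numpy/' h.py
python3 - <<'E'
from h import *
o=get_obs(); im,b=tube("wrist",0,None)
c=b.copy(); c[300:]=0; c[:,:285]=0
for h in (.072,.088): x,e=fit("wrist",c,[(.034,0),(.034,h)],[.61,.287],o); print(h,x.round(4),e)
print(o["position"],o["time"])
go([*x,.21]);go([*x,.04])
E
```

```text
0.072 [0.6254 0.2895] 1.230148560070029
0.088 [0.6198 0.2897] 1.2391516332389376
[0.61040594 0.28865835 0.22147976] 3.0
shift [ 7.9 12.4  3.8] turn [0. 0. 0.] yaw now -18.8
shift [  7.2 182.4   3.3] turn [0. 0. 0.] yaw now -18.8
```

```bash
python3 - <<'E'
from h import *
for n in ("scene","top"):
    im=cv2.imread(f"pics/{n}0.png"); b=cv2.inRange(cv2.cvtColor(im,cv2.COLOR_BGR2HSV),(8,90,30),(25,255,255))
    for g in ([.61,.287],[.431,-.157]):
        u,v=proj(n,[*g,.04]).astype(int); m=b*0; m[v-32:v+32,u-26:u+26]=b[v-32:v+32,u-26:u+26]
        for h in (.072,.088):
            try: x,e=fit(n,m,[(.034,0),(.034,h)],g,None); print(n,h,x.round(4),round(e,2))
            except Exception as ex: print(n,ex)
E
```

```text
scene 0.072 [0.6304 0.2967] 0.95
scene 0.088 [0.625  0.2921] 0.51
scene 0.072 [ 0.4278 -0.1564] 9.36
scene 0.088 [ 0.4277 -0.1564] 7.88
top 0.072 [0.6253 0.2948] 0.26
top 0.088 [0.623  0.2914] 0.63
top 0.072 [ 0.4243 -0.1576] 0.29
top 0.088 [ 0.4237 -0.1565] 0.47
```

Emit:
drive_tool --pt "9 40 5 0 0 0 87" --pt "9 80 5 0 0 0 87" --pt "9 120 5 0 0 0 87" --pt "9 150 5 0 0 0 87" --pt "9 177 5 0 0 0 87" --pt "9 177 5 0 0 0 87" --pt "9 177 5 0 0 0 60" --pt "9 177 5 0 0 0 60" --pt "9 177 5 0 0 0 60" --pt "9 177 5 0 0 0 60" --newtons 15

```text
time: 4.05
position: [0.6218, 0.2896, 0.0447]
tool_rot: [-0.697, 0.115, -0.117, 0.698]
ft_force: [0.1, -0.6, 3.5]
grip_width: 0.0652
```

Emit:
drive_tool --pt "0 0 0 0 0 0 60" --pt "0 0 0 0 0 0 60" --pt "0 0 0 0 0 0 60" --pt "0 0 0 0 0 0 60" --pt "0 -30 0 0 0 0 60" --pt "0 -60 0 0 0 0 60" --pt "0 -60 0 0 0 0 60"

```text
time: 4.75
position: [0.6238, 0.29, 0.1074]
tool_rot: [-0.696, 0.113, -0.119, 0.699]
ft_force: [1.1, 0.7, -0.8]
grip_width: 0.065
```

```bash
python3 - <<'E'
from h import *
o=get_obs(); im=camera("wrist"); cv2.imwrite("pics/w3.png",im); print(o["position"],o["grip_width"])
for r in mark_of("top","round_foot")[:1]+mark_of("scene","round_foot")[:1]: print(r)
for n in("scene","top"):
  for t in ("round_foot","square_foot"):
    camera(n)
    for r in mark_of(n,t)[:1]: print(n,t,at(n,r["location"],0).round(4))
E
```

```text
[0.62383659 0.29003198 0.10739669] 0.06495100810912136
{'location': [374.6, 203.8], 'conf': 0.96}
{'location': [363.2, 260.1], 'conf': 0.75}
scene round_foot [ 0.5821 -0.205  -0.    ]
scene square_foot [ 0.4479 -0.4008  0.    ]
top round_foot [ 0.59   -0.2048  0.    ]
top square_foot [ 0.4468 -0.4019  0.    ]
```

View pics/w3.png

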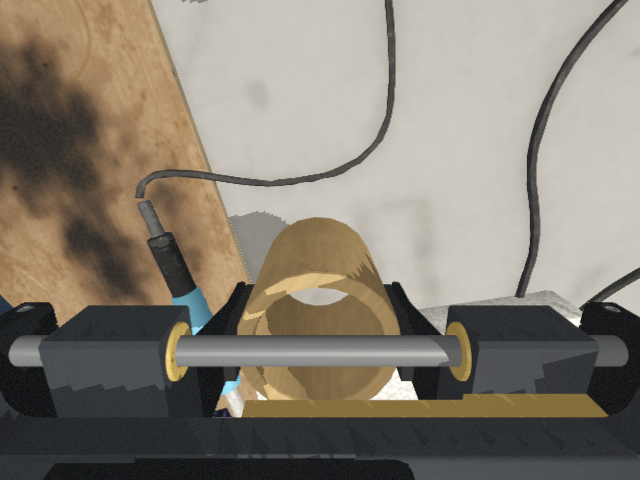

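The tube is held: its upper rim spans about columns 243–397, top edge at row ~272, bottom edge (below) at row ~218. Checking the offset in hand.

```bash
python3 - <<'E'
from h import *
o=get_obs(); M=R.from_quat(o["tool_rot"]).as_matrix(); p=np.array(o["position"]); th=np.linspace(0,2*np.pi,73)
im=cv2.imread("pics/w3.png")
for d,dz in ((-8,0),(0,0),(8,0)):
  for y in (-43.3,44.7):
    P=np.array([proj("wrist",p+M@(np.array([d+34*np.cos(t),y,dz+34*np.sin(t)])/1000),o) for t in th])
    print(d,y,"rows",P[:,1].min().round(),P[:,1].max().round(),"cols",P[:,0].min().round(),P[:,0].max().round())
E
```

```text
-8 -43.3 rows 255.0 405.0 cols 233.0 405.0
-8 44.7 rows 205.0 305.0 cols 266.0 372.0
0 -43.3 rows 275.0 420.0 cols 235.0 404.0
0 44.7 rows 218.0 316.0 cols 266.0 371.0
8 -43.3 rows 295.0 434.0 cols 236.0 402.0
8 44.7 rows 231.0 326.0 cols 267.0 371.0
```

Projection for zero offset matches (rows 275/218), so the tube sits centred in the hand. Lift and carry to a viewpoint just beyond the round foot.

Emit:
drive_tool --pt "0 -40 0 0 0 0 60" --pt "0 -90 0 0 0 0 60" --pt "0 -140 0 0 0 0 60" --pt "0 -190 0 0 0 0 60" --pt "20 -210 -40 0 0 0 60" --pt "40 -210 -85 0 0 0 60" --pt "60 -210 -130 0 0 0 60" --pt "80 -210 -175 0 0 0 60" --pt "100 -210 -220 0 0 0 60" --pt "120 -210 -260 0 0 0 60"

```text
time: 6.3
position: [0.6498, 0.002, 0.3125]
tool_rot: [0.698, -0.116, 0.116, -0.697]
ft_force: [0.9, -0.1, -0.8]
grip_width: 0.0648
```

Emit:
drive_tool --pt "20 0 -43 0 0 0 60" --pt "40 0 -86 0 0 0 60" --pt "60 0 -129 0 0 0 60" --pt "80 0 -172 0 0 0 60" --pt "100 20 -212 0 0 0 60" --pt "105 50 -219 0 0 0 60" --pt "105 60 -219 0 0 0 60" --pt "105 60 -219 0 0 0 60" --pt "105 60 -219 0 0 0 60"

```text
time: 7.2
position: [0.6792, -0.2355, 0.2534]
tool_rot: [-0.698, 0.115, -0.115, 0.698]
ft_force: [-0.5, -1.6, -0.4]
grip_width: 0.0648
```

```bash
python3 - <<'E'
from h import *
o=get_obs(); im=camera("wrist"); cv2.imwrite("pics/w4.png",im); print(o["position"],o["grip_width"],o["time"])
for t in ("round_foot","square_foot"):
  for r in mark_of("wrist",t)[:2]: print(t,r["conf"],r["location"],at("wrist",r["location"],0,o).round(4))
E
```

```text
[ 0.67923947 -0.23550434  0.25340591] 0.06481071114550656 7.2
round_foot 0.58 [313.9, 113.5] [ 0.5795 -0.2069  0.    ]
square_foot 0.98 [102.9, 49.5] [ 0.446  -0.4005  0.    ]
```

View pics/w4.png

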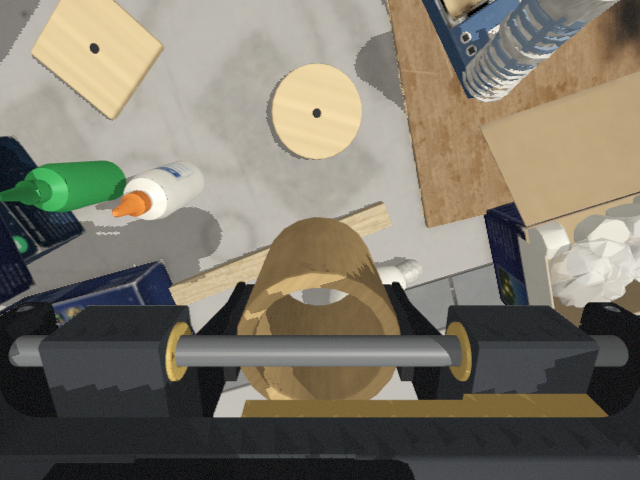

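Holes visible: round foot (317,113), square foot (95,48); white bottle between green and round foot; strip end at (385,215).

```bash
python3 - <<'E'
from h import *
o=get_obs(); im=cv2.imread("pics/w4.png"); H=[]
for u,v in ((317,113),(95,48)):
    g=255-cv2.cvtColor(im[v-12:v+13,u-12:u+13],cv2.COLOR_BGR2GRAY).astype(float); g[g<150]=0; g=np.where(g>0,g-150,0)
    yy,xx=np.mgrid[-12:13,-12:13]; c=(u+(g*xx).sum()/g.sum(),v+(g*yy).sum()/g.sum()); H.append(at("wrist",c,.012,o)); print(np.round(c,1),H[-1].round(4))
print("dist",np.linalg.norm(H[0]-H[1]),"strip end",at("wrist",(385,212),.014,o).round(3),at("wrist",(175,295),.014,o).round(3), "bottle base",at("wrist",(190,170),0,o).round(3))
n="top"; im=cv2.imread("pics/top0.png")
for h in H:
    u,v=proj(n,h).astype(int); g=cv2.cvtColor(im[v-7:v+8,u-7:u+8],cv2.COLOR_BGR2GRAY); m=cv2.minMaxLoc(g)[2]; print("top hole",at(n,(u-7+m[0],v-7+m[1]),.012).round(4))
go([*H[0][:2],.10]);go([*H[0][:2],.0575])
E
```

```text
[316.2 112.7] [ 0.5813 -0.2051  0.012 ]
[93.9 48. ] [ 0.447  -0.4045  0.012 ]
dist 0.24036931500416672 strip end [ 0.713 -0.163  0.014] [ 0.732 -0.449  0.014] bottle base [ 0.593 -0.368  0.   ]
top hole [ 0.5828 -0.2022  0.012 ]
top hole [ 0.4481 -0.4026  0.012 ]
shift [-103.7  154.5   -2.5] turn [0. 0. 0.] yaw now -18.7
shift [-103.9  197.    -2.5] turn [0. 0. 0.] yaw now -18.7
```

Hole separation 240.4 mm matches the given 240. Lowering onto the round foot.

Emit:
drive_tool --pt "-45 0 -1 0 0 0 60" --pt "-90 10 -2 0 0 0 60" --pt "-103 50 -2 0 0 0 60" --pt "-103 95 -2 0 0 0 60" --pt "-103 140 -2 0 0 0 60" --pt "-103 170 -2 0 0 0 60" --pt "-103 185 -2 0 0 0 60" --pt "-103 191 -2 0 0 0 60" --pt "-103 194 -2 0 0 0 60" --pt "-103 194 -2 0 0 0 60"

```text
time: 8.35
position: [0.5819, -0.206, 0.06]
tool_rot: [0.698, -0.115, 0.117, -0.697]
ft_force: [-0.4, 0.2, -0.7]
grip_width: 0.065
```

```bash
python3 - <<'E'
from h import *
o=get_obs(); print(o["position"],o["ft_force"]); im=camera("wrist"); cv2.imwrite("pics/w5.png",im)
M=R.from_quat(o["tool_rot"]).as_matrix()
print("foot in tool mm",(M.T@(np.array([.582,-.2045,.012])-o["position"])*1000).round(1))
E
```

```text
[ 0.58192529 -0.2060372   0.05996954] [-0.40447409  0.21387611 -0.67937008]
foot in tool mm [-0.6 48.   1.5]
```

View pics/w5.png

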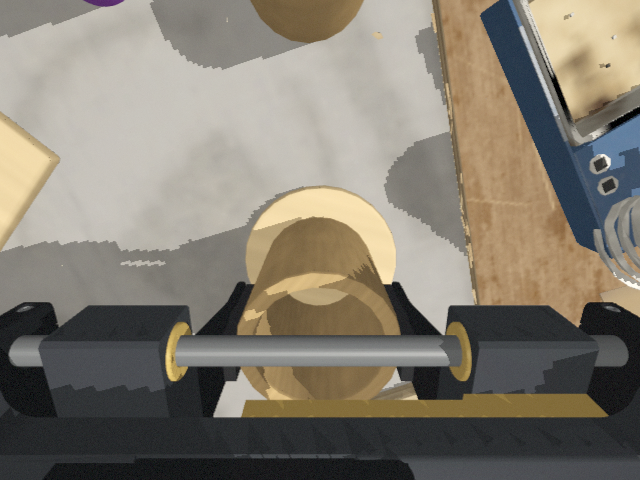

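Tube is 3 mm above the foot, symmetric in it (foot cols 247–396, tube 266–372). Set down and release.

Emit:
drive_tool --pt "0 1 1 0 0 0 60" --pt "0 2 1 0 0 0 60" --pt "0 3 1 0 0 0 60" --pt "0 3 1 0 0 0 60" --pt "0 3 1 0 0 0 70" --pt "0 3 1 0 0 0 78" --pt "0 3 1 0 0 0 87" --pt "0 3 1 0 0 0 87" --pt "0 3 1 0 0 0 87" --pt "0 3 1 0 0 0 87"

```text
time: 9.4
position: [0.581, -0.2046, 0.0554]
tool_rot: [-0.698, 0.116, -0.116, 0.698]
ft_force: [0.2, 0.9, 0.8]
grip_width: 0.0865
```

Emit:
drive_tool --pt "0 -20 0 0 0 0 87" --pt "0 -50 0 0 0 0 87" --pt "0 -100 0 0 0 0 87" --pt "0 -150 0 0 0 0 87" --pt "0 -190 0 0 0 0 87" --pt "50 -190 0 0 0 0 87" --pt "80 -190 0 0 0 0 87" --pt "80 -190 0 0 0 0 87" --pt "80 -190 0 0 0 0 87"

```text
time: 10.3
position: [0.6562, -0.2301, 0.2446]
tool_rot: [-0.697, 0.116, -0.115, 0.698]
ft_force: [0.3, -0.6, -0.2]
grip_width: 0.0868
```

```bash
python3 - <<'E'
from h import *
o=get_obs(); print(o["position"],o["time"]); im,b=tube("wrist",0,None,name="pics/w6.png")
u,v=proj("wrist",[.582,-.2045,.1],o); print(u,v)
cs=fit
# silhouette too close in colour to foot: inner-hole/rim fit by top camera
t=camera("top"); cv2.imwrite("pics/top1.png",t); s=camera("scene"); cv2.imwrite("pics/scene1.png",s)
k=lambda im,n,P,w: cv2.resize(im[int(proj(n,P,o)[1])-w:int(proj(n,P,o)[1])+w,int(proj(n,P,o)[0])-w:int(proj(n,P,o)[0])+w],(400,400),interpolation=cv2.INTER_CUBIC)
cv2.imwrite("pics/c2.png",np.hstack([k(im,"wrist",[.582,-.2045,.06],100),k(t,"top",[.582,-.2045,.06],40)]))
E
```

```text
[ 0.65618642 -0.23013248  0.24459087] 10.3
318.85498540169436 139.46461299876145
```

View pics/c2.png

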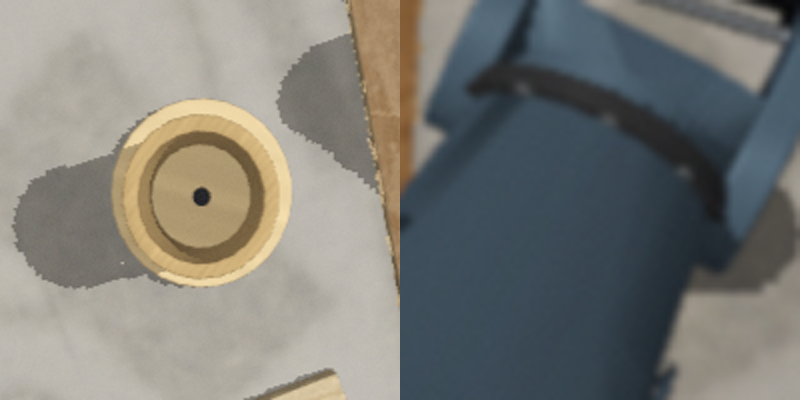

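Tall tube: the cord hole sits in the centre of the tube's bore (crop 201,196 vs bore centre 200,196). Now the short tube, turning the gripper so its body clears the purple bottle.

Emit:
drive_tool --pt "-25 0 -6 0 8 0 87" --pt "-50 0 -13 0 16 0 87" --pt "-75 0 -20 0 24 0 87" --pt "-100 0 -26 0 32 0 87" --pt "-125 0 -33 0 40 0 87" --pt "-150 0 -40 0 48 0 87" --pt "-175 0 -46 0 56 0 87" --pt "-200 5 -53 0 64 0 87" --pt "-225 10 -60 0 72 0 87" --pt "-248 15 -66 0 80 0 87"

```text
time: 11.45
position: [0.3986, -0.2119, 0.2306]
tool_rot: [-0.458, 0.539, -0.538, 0.458]
ft_force: [0.6, 0.3, -0.1]
grip_width: 0.0875
```

Emit:
drive_tool --pt "0 0 0 0 8 0 87" --pt "0 0 0 0 16 0 87" --pt "0 0 0 0 16 0 87" --pt "0 0 0 0 16 0 87"

```text
time: 11.85
position: [0.4003, -0.2125, 0.2307]
tool_rot: [0.382, -0.595, 0.595, -0.382]
ft_force: [0.2, 0.7, 0.3]
grip_width: 0.0869
```

```bash
python3 - <<'E'
from h import *
o=get_obs(); print(o["position"],o["time"],o["q"]); im,b=tube("wrist",0,None,name="pics/w7.png")
print(proj("wrist",[.425,-.157,.072],o),proj("wrist",[.425,-.157,0],o))
cv2.imwrite("pics/c3.png",np.hstack([cv2.resize(im,(400,300)),cv2.cvtColor(cv2.resize(b,(400,300)),8)]))
for r in mark_of("wrist","short_tube")[:2]: print(r["conf"],np.round(r["location"]),at("wrist",r["location"],0,o).round(4))
go([.425,-.157,.06])
E
```

```text
[ 0.40027483 -0.21247622  0.23074842] 11.85 [-7.35429290e-01  2.85048904e-01  1.83666992e+00 -5.22565384e-05
  1.01984862e+00 -3.04814542e-01]
[317.83005674 158.25695409] [317.79542762 153.42747497]
shift [-60.7 170.7  -1.1] turn [0. 0. 0.] yaw now -114.7
```

View pics/c3.png

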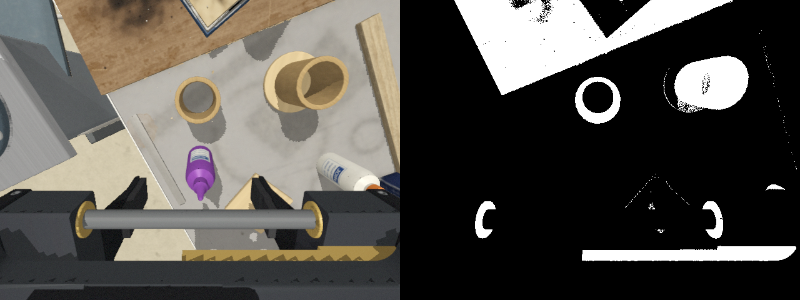

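Short tube alone at (316,160) full-res, purple bottle at (320,265), file to its left. Fit it.

```bash
python3 - <<'E'
from h import *
o=get_obs(); im=cv2.imread("pics/w7.png"); b=cv2.inRange(cv2.cvtColor(im,cv2.COLOR_BGR2HSV),(8,90,40),(25,255,255))
for h in (.072,.088):
    x,e=fit("wrist",b,[(.034,0),(.034,h)],[.425,-.157],o); print(h,x.round(4),e)
x,e=fit("wrist",b,[(.034,0),(.034,.072)],[.425,-.157],o)
go([*x,.036])
# tool-frame of purple bottle base & file
print("purple",at("wrist",(320,300),0.03,o).round(3))
E
```

```text
0.072 [ 0.4221 -0.1592] 1.0085777327704455
0.088 [ 0.4217 -0.1595] 2.88844347180912
shift [-57.5 194.7  -2.8] turn [0. 0. 0.] yaw now -114.7
purple [ 0.359 -0.308  0.03 ]
```

Emit:
drive_tool --pt "-30 0 -1 0 0 0 87" --pt "-57 20 -2 0 0 0 87" --pt "-57 65 -2 0 0 0 87" --pt "-57 110 -2 0 0 0 87" --pt "-57 150 -2 0 0 0 87" --pt "-57 180 -2 0 0 0 87" --pt "-57 193 -2 0 0 0 87" --pt "-57 193 -2 0 0 0 75" --pt "-57 193 -2 0 0 0 60" --pt "-57 193 -2 0 0 0 60"

```text
time: 12.95
position: [0.4236, -0.1607, 0.0384]
tool_rot: [0.381, -0.595, 0.596, -0.381]
ft_force: [-0.2, 0.1, 1.2]
grip_width: 0.0707
```

Emit:
drive_tool --pt "0 0 0 0 0 0 60" --pt "0 0 0 0 0 0 60" --pt "0 0 0 0 0 0 60"

```text
time: 13.25
position: [0.4234, -0.1606, 0.0385]
tool_rot: [0.381, -0.595, 0.596, -0.381]
ft_force: [-0.2, 0.1, 6.5]
grip_width: 0.0638
```

Emit:
drive_tool --pt "0 -30 0 0 0 0 60" --pt "0 -70 0 0 0 0 60" --pt "0 -110 0 0 0 0 60" --pt "0 -150 0 0 0 0 60" --pt "0 -190 0 0 0 0 60" --pt "0 -190 0 0 0 0 60" --pt "0 -190 0 0 0 0 60"

```text
time: 13.95
position: [0.4229, -0.1603, 0.2284]
tool_rot: [0.381, -0.595, 0.597, -0.381]
ft_force: [0.4, -0.6, -0.9]
grip_width: 0.0645
```

```bash
python3 - <<'E'
from h import *
o=get_obs(); im=camera("wrist"); cv2.imwrite("pics/w8.png",im); print(o["position"],o["grip_width"])
M=R.from_quat(o["tool_rot"]).as_matrix(); p=np.array(o["position"]); th=np.linspace(0,2*np.pi,73)
for d in(-6,0,6):
  for y in (-36,36):
    P=np.array([proj("wrist",p+M@(np.array([d+34*np.cos(t),y,34*np.sin(t)])/1000),o) for t in th])
    print(d,y,"rows",P[:,1].min().round(),"cols",P[:,0].min().round(),P[:,0].max().round())
    if d==0: cv2.polylines(im,[P.round().astype(int)],True,(255,0,0),1)
cv2.imwrite("pics/c4.png",im[200:430,180:460])
go([.582,-.2045,.25],-19)
go([.582,-.2045,.25])
E
```

```text
[ 0.42292885 -0.16030293  0.22839572] 0.06454933903526477
-6 -36 rows 251.0 cols 238.0 401.0
-6 36 rows 210.0 cols 264.0 374.0
0 -36 rows 265.0 cols 239.0 400.0
0 36 rows 220.0 cols 264.0 374.0
6 -36 rows 279.0 cols 240.0 399.0
6 36 rows 230.0 cols 265.0 373.0
shift [-26.5 -23.  163.9] turn [  0.  -95.8  -0. ] yaw now -114.8
shift [-26.5 -23.  163.9] turn [0. 0. 0.] yaw now -114.8
```

View pics/c4.png

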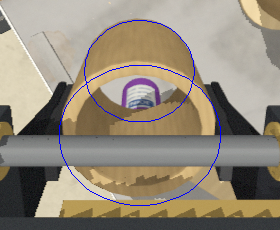

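The overlay (zero offset) fits the held tube within ~1 mm. Move over the tall tube.

Emit:
drive_tool --pt "-5 0 35 0 0 0 60" --pt "-10 0 70 0 0 0 60" --pt "-16 0 105 0 0 0 60" --pt "-22 0 140 0 0 0 60" --pt "-26 0 158 0 0 0 60" --pt "-26 20 164 0 0 0 60" --pt "-26 50 164 0 0 0 60" --pt "-26 78 164 0 0 0 60" --pt "-26 78 164 0 0 0 60" --pt "-26 78 164 0 0 0 60"

```text
time: 15.0
position: [0.5815, -0.205, 0.1476]
tool_rot: [-0.381, 0.597, -0.594, 0.38]
ft_force: [0.4, 0.3, -0.8]
grip_width: 0.0639
```

```bash
python3 - <<'E'
from h import *
o=get_obs(); im=camera("wrist"); cv2.imwrite("pics/w9.png",im); print(o["position"],o["grip_width"])
th=np.linspace(0,2*np.pi,73)
for r,z in ((.05,.012),(.034,.1),(.034,.012)):
    P=np.array([proj("wrist",[.582+r*np.cos(t),-.2045+r*np.sin(t),z],o) for t in th]); cv2.polylines(im,[P.round().astype(int)],True,(255,0,0),1)
cv2.imwrite("pics/c5.png",cv2.resize(im[150:430,160:480],(640,560)))
M=R.from_quat(o["tool_rot"]).as_matrix()
print("err tool mm",(M.T@(np.array([.582,-.2045,.1385])-o["position"])*1000).round(1))
E
```

```text
[ 0.58149234 -0.20499369  0.14761306] 0.06386240403270158
err tool mm [-0.7  9.1  0.3]
```

View pics/c5.png

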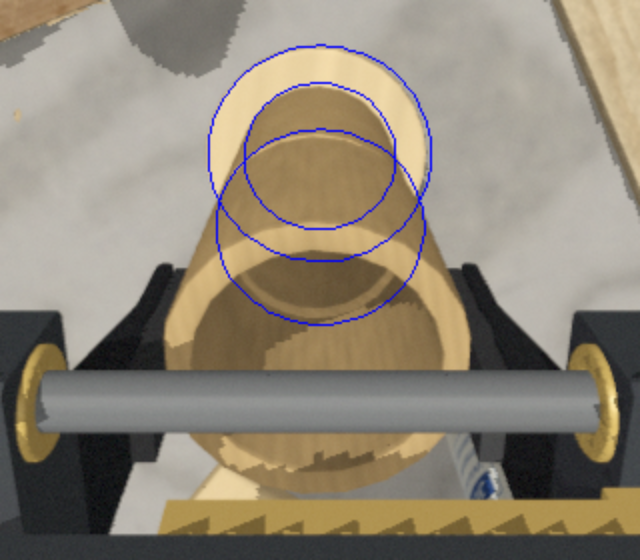

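Overlay fits foot and tall tube within ~1 mm. Lower 9 mm and release.

Emit:
drive_tool --pt "0 3 0 0 0 0 60" --pt "0 6 0 0 0 0 60" --pt "0 7.5 0 0 0 0 60" --pt "0 8.5 0 0 0 0 60" --pt "0 9 0 0 0 0 60" --pt "0 9 0 0 0 0 60" --pt "0 9 0 0 0 0 70" --pt "0 9 0 0 0 0 78" --pt "0 9 0 0 0 0 87" --pt "0 9 0 0 0 0 87"

```text
time: 16.05
position: [0.5827, -0.2056, 0.1407]
tool_rot: [0.381, -0.596, 0.596, -0.381]
ft_force: [-0.3, -0.4, 0.1]
grip_width: 0.084
```

Emit:
drive_tool --pt "0 0 0 0 0 0 87" --pt "0 0 0 0 0 0 87" --pt "0 -20 0 0 0 0 87" --pt "0 -60 0 0 0 0 87" --pt "0 -105 0 0 0 0 87" --pt "0 -140 0 0 0 0 87" --pt "30 -170 0 0 0 0 87" --pt "70 -170 0 0 0 0 87" --pt "70 -170 0 0 0 0 87" --pt "70 -170 0 0 0 0 87"

```text
time: 17.05
position: [0.5526, -0.2696, 0.3104]
tool_rot: [-0.38, 0.596, -0.596, 0.38]
ft_force: [0.4, 1.0, 0.8]
grip_width: 0.0873
```

```bash
python3 - <<'E'
from h import *
o=get_obs(); im=camera("wrist"); cv2.imwrite("pics/w10.png",im); print(o["position"],o["time"])
th=np.linspace(0,2*np.pi,73); cl=im.copy()
for r,z in ((.05,.012),(.034,.172),(.034,.1),(.027,.172)):
    P=np.array([proj("wrist",[.582+r*np.cos(t),-.2045+r*np.sin(t),z],o) for t in th]); cv2.polylines(im,[P.round().astype(int)],True,(255,0,0),1)
u,v=proj("wrist",[.582,-.2045,.09],o).astype(int); v=max(v,140)
cv2.imwrite("pics/c6.png",np.hstack([cv2.resize(q[v-140:v+140,u-130:u+130],(390,420)) for q in (cl,im)]))
go([.415,.3,.30],-18)
E
```

```text
[ 0.5526083  -0.26955621  0.31043066] 17.05
shift [-457.9   10.9 -364.3] turn [  0.  -96.9  -0.1] yaw now -114.9
```

View pics/c6.png

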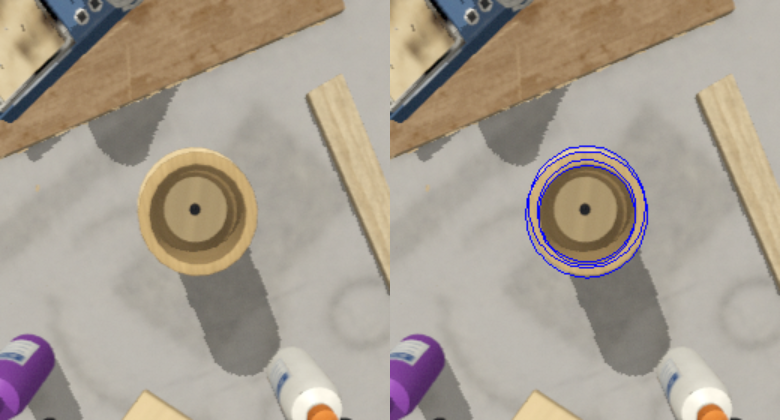

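Stack is concentric: cord hole seen through both tubes, rim within ~1–2 mm of the predicted circles. Next the reel.

Emit:
drive_tool --pt "-37 0 -25 0 -8 0 80" --pt "-75 0 -50 0 -16 0 80" --pt "-113 0 -76 0 -24 0 80" --pt "-151 0 -102 0 -32 0 80" --pt "-189 0 -127 0 -40 0 80" --pt "-227 0 -152 0 -48 0 80" --pt "-265 0 -178 0 -56 0 80" --pt "-303 0 -203 0 -64 0 80" --pt "-341 0 -229 0 -72 0 80" --pt "-379 0 -255 0 -80 0 80"

```text
time: 18.1
position: [0.4795, 0.1849, 0.3101]
tool_rot: [0.675, -0.21, 0.209, -0.675]
ft_force: [2.0, 0.3, -0.6]
grip_width: 0.0796
```

```bash
python3 - <<'E'
from h import *
go([.467,.270,.25],-30)
E
```

```text
shift [-58.4  60.1  63.1] turn [ 0.  -4.4 -0.1] yaw now -34.4
```

Emit:
drive_tool --pt "-30 20 30 0 -4 0 80" --pt "-58 40 63 0 -4 0 80" --pt "-58 60 63 0 -4 0 80" --pt "-58 60 63 0 -4 0 80" --pt "-58 60 63 0 -4 0 80"

```text
time: 18.6
position: [0.4687, 0.2673, 0.2502]
tool_rot: [0.682, -0.188, 0.187, -0.681]
ft_force: [0.4, 0.3, -0.0]
grip_width: 0.0801
```

```bash
cat >> h.py <<'E'
def reel(o,im,z=0.,guess=(.415,.30)):
    m=cv2.inRange(cv2.cvtColor(im,cv2.COLOR_BGR2HSV),(45,90,40),(85,255,255)); m=cv2.morphologyEx(m,cv2.MORPH_CLOSE,np.ones((15,15)))
    return fit("wrist",m,[(.03,z),(.03,z+.035)],list(guess),o)
E
python3 - <<'E'
from h import *
o=get_obs(); im=camera("wrist"); cv2.imwrite("pics/w11.png",im); print(o["position"])
x,e=reel(o,im); print(x.round(4),e)
cl=im.copy()
for z in (0,.035):
    P=np.array([proj("wrist",[x[0]+.03*np.cos(t),x[1]+.03*np.sin(t),z],o) for t in np.linspace(0,6.28,60)]); cv2.polylines(cl,[P.round().astype(int)],True,(255,0,0),1)
cv2.imwrite("pics/c7.png",cl[:300])
go([*x,.1]);go([*x,.014])
E
```

```text
[0.46865538 0.26729849 0.25018744]
[0.4147 0.3023] 0.8593290049556515
shift [-65.3 151.    2.2] turn [0. 0. 0.] yaw now -30.8
shift [-65.3 237.    2.2] turn [0. 0. 0.] yaw now -30.8
```

View pics/c7.png

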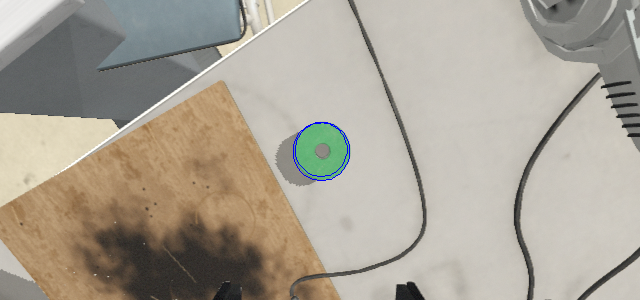

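Reel at (322,151), overlay fits; cable ~85 mm and mat edge ~53 mm away, so fingers clear. Grip it.

Emit:
drive_tool --pt "-45 20 2 0 0 0 76" --pt "-65 60 2 0 0 0 76" --pt "-65 105 2 0 0 0 76" --pt "-65 150 2 0 0 0 76" --pt "-65 190 2 0 0 0 76" --pt "-65 220 2 0 0 0 76" --pt "-65 232 2 0 0 0 76" --pt "-65 236 2 0 0 0 76" --pt "-65 236 2 0 0 0 65" --pt "-65 236 2 0 0 0 52" --newtons 25

```text
time: 19.65
position: [0.4159, 0.3023, 0.0161]
tool_rot: [-0.681, 0.187, -0.189, 0.682]
ft_force: [-0.2, 1.2, 0.5]
grip_width: 0.067
```

Emit:
drive_tool --pt "0 0 0 0 0 0 52" --pt "0 0 0 0 0 0 52" --pt "0 0 0 0 0 0 52" --pt "0 0 0 0 0 0 52"

```text
time: 20.05
position: [0.4158, 0.3025, 0.016]
tool_rot: [-0.681, 0.187, -0.189, 0.682]
ft_force: [1.0, -0.5, 6.0]
grip_width: 0.0568
```

Emit:
drive_tool --pt "0 -20 0 0 0 0 52" --pt "0 -60 0 0 0 0 52" --pt "0 -105 0 0 0 0 52" --pt "0 -150 0 0 0 0 52" --pt "0 -190 0 0 0 0 52" --pt "0 -230 0 0 0 0 52" --pt "0 -270 0 0 0 0 52" --pt "0 -290 0 0 0 0 52" --pt "0 -290 0 0 0 0 52"

```text
time: 20.95
position: [0.4157, 0.3025, 0.3077]
tool_rot: [-0.68, 0.186, -0.19, 0.683]
ft_force: [0.0, 1.3, -2.4]
grip_width: 0.0567
```

```bash
python3 - <<'E'
from h import *
o=get_obs(); im=camera("wrist"); cv2.imwrite("pics/w12.png",im); print(o["position"],o["grip_width"],o["ft_force"],o["q"])
M=R.from_quat(o["tool_rot"]).as_matrix(); p=np.array(o["position"]); cl=im.copy()
for d in (-3,0,3):
  for y in (-21.,14):
    P=np.array([proj("wrist",p+M@(np.array([d+30*np.cos(t),y,30*np.sin(t)])/1000),o) for t in np.linspace(0,6.28,73)]); print(d,y,P[:,1].min().round(1),P[:,1].max().round(1))
    if d==0: cv2.polylines(cl,[P.round().astype(int)],True,(255,0,0),1)
m=cv2.inRange(cv2.cvtColor(im,cv2.COLOR_BGR2HSV),(45,90,40),(85,255,255)); r=np.where(m[200:420,250:400].any(1))[0]+200; print("green rows",r.min(),r.max())
go([.48,-.12,.3]); go([.50,-.33,.3]); 
for yw in (-56,-36): go([.50,-.43,.25],yw)
E
```

```text
[0.41571615 0.30254204 0.30769392] 0.0567037291443505 [ 0.01798655  1.2898431  -2.39994275] [ 4.11500507e-01  2.76711097e-01  1.59974857e+00  2.09896600e-05
  1.25799831e+00 -6.21347977e-01]
-3 -21.0 256.7 371.7
-3 14 233.8 331.9
0 -21.0 263.1 376.8
0 14 239.2 336.4
3 -21.0 269.5 381.9
3 14 244.5 340.8
green rows 237 369
shift [ 272.5    5.1 -328.7] turn [0. 0. 0.] yaw now -30.8
shift [ 397.3    5.  -498.8] turn [0. 0. 0.] yaw now -30.8
shift [ 448.5   54.9 -584.7] turn [-0.1 25.2  0.1] yaw now -30.8
shift [ 448.5   54.9 -584.7] turn [-0.1  5.2  0.1] yaw now -30.8
```

Reel is held 16 mm above its base, offset ≈ −1 mm in tool x. Carry to view the square foot.

Emit:
drive_tool --pt "28 0 -35 0 0 0 52" --pt "56 0 -70 0 0 0 52" --pt "84 0 -105 0 0 0 52" --pt "112 0 -140 0 0 0 52" --pt "140 0 -175 0 0 0 52" --pt "168 0 -211 0 0 0 52" --pt "196 0 -247 0 0 0 52" --pt "224 0 -282 0 0 0 52" --pt "252 0 -317 0 0 0 52" --pt "280 0 -353 0 0 0 52"

```text
time: 22.0
position: [0.4724, -0.1456, 0.3018]
tool_rot: [-0.681, 0.19, -0.186, 0.682]
ft_force: [0.5, 0.0, -2.3]
grip_width: 0.0571
```

Emit:
drive_tool --pt "28 0 -35 0 0 0 52" --pt "56 0 -70 0 0 0 52" --pt "84 0 -105 0 0 0 52" --pt "112 0 -140 0 0 0 52" --pt "140 0 -175 0 0 0 52" --pt "168 20 -211 0 0 0 52" --pt "188 50 -238 0 0 0 52" --pt "188 80 -238 0 0 0 52" --pt "188 88 -238 0 0 0 52" --pt "188 88 -238 0 0 0 52"

```text
time: 23.0
position: [0.5117, -0.443, 0.2123]
tool_rot: [-0.68, 0.191, -0.185, 0.684]
ft_force: [-0.1, 0.1, -2.5]
grip_width: 0.0566
```

```bash
python3 - <<'E'
from h import *
o=get_obs(); im=camera("wrist"); cv2.imwrite("pics/w13.png",im); print(o["position"],o["grip_width"],o["time"])
u,v=proj("wrist",[.447,-.404,.012],o).astype(int); print(u,v)
g=255-cv2.cvtColor(im[v-15:v+16,u-15:u+16],cv2.COLOR_BGR2GRAY).astype(float); g=np.clip(g-150,0,None)
yy,xx=np.mgrid[-15:16,-15:16]; c=(u+(g*xx).sum()/g.sum(),v+(g*yy).sum()/g.sum()); H=at("wrist",c,.012,o); print(np.round(c,1),H.round(4))
go([*H[:2],.08]);go([*H[:2],.032])
E
```

```text
[ 0.5116838  -0.44303949  0.2122855 ] 0.05662004053419332 23.0
318 142
[318.4 141.2] [ 0.446  -0.4032  0.012 ]
shift [-77.9 135.2   0.6] turn [0. 0. 0.] yaw now -30.8
shift [-77.7 183.2   0.5] turn [0. 0. 0.] yaw now -30.8
```

View pics/w13.png

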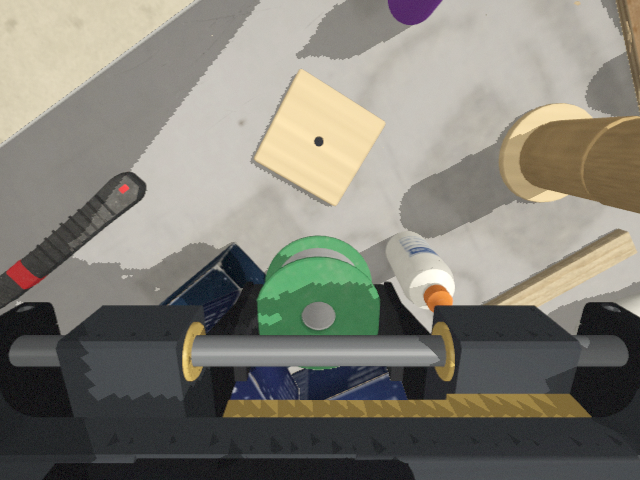

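Hole at (318,141) → agrees with the earlier value within 1.5 mm; stack standing straight at right. Place the reel.

Emit:
drive_tool --pt "-40 0 0 0 0 0 52" --pt "-76 20 0 0 0 0 52" --pt "-76 65 0 0 0 0 52" --pt "-76 110 0 0 0 0 52" --pt "-76 145 0 0 0 0 52" --pt "-76 168 0 0 0 0 52" --pt "-76 178 0 0 0 0 52" --pt "-76 180 0 0 0 0 52" --pt "-76 180 0 0 0 0 52" --pt "-76 180 0 0 0 0 52"

```text
time: 24.05
position: [0.4493, -0.4076, 0.0385]
tool_rot: [0.683, -0.187, 0.189, -0.681]
ft_force: [0.2, -0.5, -2.6]
grip_width: 0.0568
```

```bash
python3 - <<'E'
from h import *
o=get_obs(); M=R.from_quat(o["tool_rot"]).as_matrix(); print(o["position"],o["ft_force"])
print("to go mm",(M.T@(np.array([.4465,-.404,.028])-o["position"])*1000).round(1))
E
```

```text
[ 0.4493174  -0.40764094  0.03854815] [ 0.18411578 -0.49741977 -2.64027732]
to go mm [-4.3 10.5  1.7]
```

Emit:
drive_tool --pt "-3 3 1.5 0 0 0 52" --pt "-3 6 1.5 0 0 0 52" --pt "-3 8 1.5 0 0 0 52" --pt "-3 8 1.5 0 0 0 52"

```text
time: 24.45
position: [0.4462, -0.4035, 0.0283]
tool_rot: [-0.682, 0.188, -0.188, 0.682]
ft_force: [0.1, 0.5, -2.0]
grip_width: 0.0568
```

```bash
python3 - <<'E'
from h import *
for i in range(3):
    camera("wrist") if i else None
    o=get_obs(); M=R.from_quat(o["tool_rot"]).as_matrix(); print(o["position"].round(4) if hasattr(o["position"],"round") else o["position"],np.round(o["ft_force"],1))
print("to go mm",(M.T@(np.array([.4465,-.404,.028])-o["position"])*1000).round(1))
im=camera("wrist"); cl=im.copy(); cv2.imwrite("pics/w14.png",im)
q=np.radians(0)
P=np.array([proj("wrist",[.4465+.04*np.cos(t),-.404+.04*np.sin(t),.012],o) for t in np.linspace(0,6.28,60)]); cv2.polylines(cl,[P.round().astype(int)],True,(255,0,0),1)
cv2.imwrite("pics/c8.png",cl[150:420,160:480])
E
```

```text
[ 0.4462 -0.4035  0.0283] [ 0.1  0.5 -2. ]
[ 0.4463 -0.4036  0.0284] [-0.4  0.5 -2.4]
[ 0.4464 -0.4037  0.0284] [ 0.3 -0.6 -2.8]
to go mm [ 0.2  0.4 -0.2]
```

View pics/c8.png

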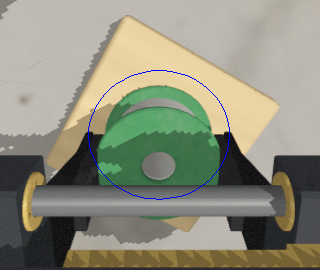

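Reel is right above the foot and still hanging (−2.4 N). Touch down and release.

Emit:
drive_tool --pt "0.5 1 0 0 0 0 52" --pt "0.5 1.5 0 0 0 0 52" --pt "0.5 1.5 0 0 0 0 52" --pt "0.5 1.5 0 0 0 0 60" --pt "0.5 1.5 0 0 0 0 68" --pt "0.5 1.5 0 0 0 0 80" --pt "0.5 1.5 0 0 0 0 80" --pt "0.5 1.5 0 0 0 0 80" --pt "0.5 1.5 0 0 0 0 80"

```text
time: 25.5
position: [0.4469, -0.404, 0.0269]
tool_rot: [0.682, -0.188, 0.188, -0.682]
ft_force: [0.5, -0.7, 0.0]
grip_width: 0.0794
```

Emit:
drive_tool --pt "0 -20 0 0 0 0 80" --pt "0 -60 0 0 0 0 80" --pt "0 -105 0 0 0 0 80" --pt "0 -150 0 0 0 0 80" --pt "0 -190 0 0 0 0 80" --pt "40 -200 0 0 0 0 80" --pt "80 -200 0 0 0 0 80" --pt "80 -200 0 0 0 0 80" --pt "80 -200 0 0 0 0 80"

```text
time: 26.4
position: [0.5154, -0.4445, 0.2261]
tool_rot: [-0.681, 0.188, -0.187, 0.682]
ft_force: [-0.1, 0.1, -0.5]
grip_width: 0.0803
```

```bash
python3 - <<'E'
from h import *
o=get_obs(); im=camera("wrist"); cv2.imwrite("pics/w15.png",im); print(o["position"],o["time"])
x,e=reel(o,im,.012,(.4465,-.404)); print("reel",x.round(4),e)
hsv=cv2.cvtColor(im,cv2.COLOR_BGR2HSV)
# square foot: centre from its outline with the reel filled in
m=cv2.inRange(hsv,(12,50,150),(28,255,255)); m|=cv2.inRange(hsv,(45,90,40),(85,255,255)); m[300:]=0
m=cv2.morphologyEx(m,cv2.MORPH_CLOSE,np.ones((9,9)))
u,v=proj("wrist",[.4465,-.404,.03],o)
for c in cv2.findContours(m,0,1)[0]:
    if cv2.pointPolygonTest(c,(float(u),float(v)),False)>0:
        r=cv2.minAreaRect(c); B=np.array([at("wrist",p,.012,o) for p in cv2.boxPoints(r)]); print("foot",B.mean(0).round(4),B[:,:2].round(3).tolist())
cv2.imwrite("pics/c9.png",im[:400])
for r in mark_of("wrist","glue_bottle")[:3]: print(r["conf"],np.round(r["location"]),at("wrist",r["location"],0,o).round(4))
E
```

```text
[ 0.51535288 -0.44447446  0.2260936 ] 26.4
reel [ 0.4453 -0.4043] 0.9442702609817467
foot [ 0.4443 -0.4037  0.012 ] [[0.421, -0.474], [0.379, -0.384], [0.464, -0.334], [0.514, -0.424]]
0.84 [403. 242.] [ 0.601  -0.3784  0.    ]
0.84 [326. 258.] [ 0.5709 -0.4672  0.    ]
```

View pics/c9.png

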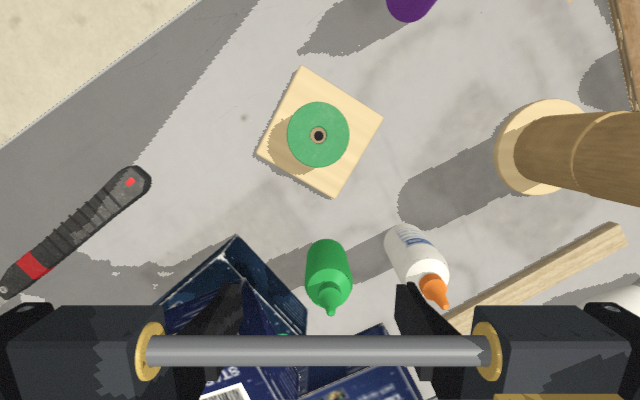

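The reel sits in the middle of the square foot (its bore shows the cord hole; fit 1 mm from the foot's centre), stack upright. White bottle at (417,265), green to its left, star boxes behind. Picture allowance is now used, so I go on with numbers. First, box clearance and bottle position.

```bash
cat >> h.py <<'E'
def tri(*rays):
    A=np.zeros((3,3));b=np.zeros(3)
    for p,d in rays:
        d=d/np.linalg.norm(d);N=np.eye(3)-np.outer(d,d);A+=N;b+=N@p
    x=np.linalg.solve(A,b); return x.round(3),max(np.linalg.norm((np.eye(3)-np.outer(d,d)/(d@d))@(x-p)) for p,d in rays).round(4)
def orange(im,y0=0):
    m=cv2.inRange(cv2.cvtColor(im,cv2.COLOR_BGR2HSV),(5,150,150),(17,255,255)); m[:y0]=0
    n,l,s,c=cv2.connectedComponentsWithStats(m); i=1+np.argmax(s[1:,4]); return c[i],s[i],l==i
E
python3 - <<'E'
from h import *
o=get_obs(); im=cv2.imread("pics/w15.png")
for a in ((468,163),(470,111)):
    for b in ((464,257),(487,236)): print("box",a,b,tri(ray("top",a),ray("scene",b)))
print("box t/w",tri(ray("top",(468,163)),ray("wrist",(383,325),o)),tri(ray("top",(468,163)),ray("wrist",(305,325),o)))
print("stack t/w",tri(ray("top",(515,170)),ray("wrist",(235,237),o)), tri(ray("top",(500,185)),ray("wrist",(235,237),o)))
c,s,_=orange(im); print("nozzle w",c,s); R1=ray("wrist",c,o)
t=cv2.imread("pics/top0.png"); ct,s,_=orange(t[160:220,420:480]); ct=ct+[420,160]; print("nozzle t",ct,s)
q=cv2.imread("pics/scene0.png"); cs,s,_=orange(q[220:290,410:450]); cs=cs+[410,220]; print("nozzle s",cs,s)
print(tri(R1,ray("top",ct),ray("scene",cs)),tri(R1,ray("scene",cs)))
go([.602,-.378,.2],-119); go([.602,-.378,.2])
E
```

```text
box (468, 163) (464, 257) (array([ 0.682, -0.446,  0.064]), np.float64(0.0089))
box (468, 163) (487, 236) (array([ 0.679, -0.458,  0.14 ]), np.float64(0.0403))
box (470, 111) (464, 257) (array([ 0.827, -0.447, -0.029]), np.float64(0.0255))
box (470, 111) (487, 236) (array([ 0.822, -0.461,  0.052]), np.float64(0.0114))
box t/w (array([ 0.691, -0.452, -0.005]), np.float64(0.0017)) (array([ 0.695, -0.522, -0.096]), np.float64(0.0477))
stack t/w (array([ 0.328, -0.014,  1.579]), np.float64(0.0668)) (array([ 0.445, -0.277,  0.791]), np.float64(0.0608))
nozzle w [433.99381762 289.3431221 ] [419 274  30  35 647]
nozzle t [450.28888889 187.55555556] [27 24  8  8 45]
nozzle s [430.10810811 245.48648649] [17 19  7 12 37]
(array([ 0.605, -0.38 ,  0.122]), np.float64(0.0035)) (array([ 0.595, -0.383,  0.133]), np.float64(0.0007))
shift [ 41.6  26.1 101.4] turn [ 0.1 88.2 -0.2] yaw now -30.8
shift [ 41.6  26.1 101.4] turn [0. 0. 0.] yaw now -30.8
```

Emit:
drive_tool --pt "5 -24 5 0 8 0 87" --pt "10 -24 10 0 16 0 87" --pt "15 -24 16 0 24 0 87" --pt "20 -24 22 0 32 0 87" --pt "25 -24 28 0 40 0 87" --pt "30 -24 34 0 48 0 87" --pt "35 -24 40 0 56 0 87" --pt "40 -24 46 0 64 0 87" --pt "42 -24 52 0 72 0 87" --pt "42 -24 52 0 80 0 87"

```text
time: 27.5
position: [0.5775, -0.4204, 0.2506]
tool_rot: [-0.4, 0.584, -0.582, 0.4]
ft_force: [-0.2, 0.3, -0.3]
grip_width: 0.0873
```

Emit:
drive_tool --pt "0 0 0 0 8 0 87" --pt "0 0 0 0 8 0 87" --pt "0 0 0 0 8 0 87"

```text
time: 27.8
position: [0.5773, -0.4214, 0.2509]
tool_rot: [-0.361, 0.609, -0.608, 0.36]
ft_force: [0.5, -0.3, 0.0]
grip_width: 0.0872
```

```bash
python3 - <<'E'
from h import *
o=get_obs(); im=camera("wrist"); cv2.imwrite("pics/w16.png",im); print(o["position"],o["time"])
c,s,l=orange(im); print("nozzle",c,s)
for z in (.11,.13,.148): print(z,at("wrist",c,z,o).round(4))
for r in mark_of("wrist","glue_bottle")[:3]: print(r["conf"],np.round(r["location"]),at("wrist",r["location"],0,o).round(4))
hsv=cv2.cvtColor(im,cv2.COLOR_BGR2HSV)
print(proj("wrist",[.602,-.379,0],o),proj("wrist",[.602,-.379,.108],o),proj("wrist",[.602,-.379,.148],o))
# white body vs desk: sample along a row through the body
P=proj("wrist",[.602,-.379,.08],o).astype(int); print(P,hsv[P[1],P[0]-70:P[0]+71:5].tolist())
E
```

```text
[ 0.57734571 -0.42144833  0.25089185] 27.8
nozzle [324.34968017 175.75266525] [313 164  24  25 469]
0.11 [ 0.6043 -0.3824  0.11  ]
0.13 [ 0.6051 -0.3801  0.13  ]
0.148 [ 0.6059 -0.378   0.148 ]
0.83 [320. 163.] [ 0.6026 -0.38    0.    ]
0.82 [333. 238.] [ 0.5724 -0.4677  0.    ]
0.58 [109. 166.] [ 0.3832 -0.2633  0.    ]
[319.67746406 162.67692583] [320.21797157 173.31309316] [320.52555529 179.36576014]
[320 169] [[20, 15, 198], [16, 16, 202], [18, 16, 202], [21, 17, 200], [19, 19, 145], [19, 14, 146], [22, 19, 145], [18, 18, 143], [21, 16, 159], [18, 20, 195], [23, 21, 221], [30, 12, 255], [30, 12, 255], [14, 177, 239], [14, 179, 249], [15, 182, 246], [14, 180, 238], [16, 47, 248], [23, 18, 249], [21, 20, 215], [23, 15, 201], [18, 16, 203], [18, 15, 201], [18, 16, 202], [22, 14, 202], [18, 15, 201], [18, 16, 203], [21, 16, 204], [18, 16, 205]]
```

```bash
python3 - <<'E'
from h import *
go([.604,-.380,.084],-119)
E
```

```text
shift [-49.2 167.    3.2] turn [ 0.   0.3 -0. ] yaw now -118.7
```

Emit:
drive_tool --pt "-40 0 3 0 0 0 87" --pt "-49 20 3 0 0 0 87" --pt "-49 60 3 0 0 0 87" --pt "-49 100 3 0 0 0 87" --pt "-49 135 3 0 0 0 87" --pt "-49 158 3 0 0 0 87" --pt "-49 166 3 0 0 0 87" --pt "-49 166 3 0 0 0 87"

```text
time: 28.7
position: [0.6038, -0.3799, 0.0838]
tool_rot: [-0.36, 0.61, -0.608, 0.36]
ft_force: [0.3, -0.1, 0.6]
grip_width: 0.0869
```

```bash
python3 - <<'E'
from h import *
o=get_obs(); im=camera("wrist"); cv2.imwrite("pics/w17.png",im); print(o["position"],o["ft_force"])
c,s,l=orange(im); print("nozzle",c,s)
for z in (.128,.148): print(z,at("wrist",c,z,o).round(4),proj("wrist",[.604,-.38,z],o))
go([.604,-.380,.084])
E
```

```text
[ 0.60380224 -0.37994254  0.08376576] [ 0.26391759 -0.05756372  0.59028189]
nozzle [321.84943182 322.23295455] [ 300  307   46   28 1056]
0.128 [ 0.6111 -0.3687  0.128 ] [319.85256087 351.69360848]
0.148 [ 0.6166 -0.3581  0.148 ] [320.05292602 387.06573712]
shift [-0.2  1.4 -1. ] turn [0. 0. 0.] yaw now -118.8
```

```bash
python3 - <<'E'
from h import *
o=get_obs(); M=R.from_quat(o["tool_rot"]).as_matrix(); p=np.array(o["position"]); im=cv2.imread("pics/w17.png")
T=lambda x,zw,z=0: proj("wrist",p+M@np.array([x/1000,(p[2]-zw),z/1000]),o)
for d in (-5,0,5): print(d,"nozzle base edge",T(d-10,.108).round(1),"body edge top",T(d-23.5,.108).round(1),"desk edge",T(d-23.5,0).round(1),"sides",T(d,.108,-23.5).round(0),T(d,.108,23.5).round(0))
print([(r,im[r,320].tolist()) for r in range(190,345,6)])
E
```

```text
-5 nozzle base edge [319.4 293.5] body edge top [319.5 265.3] desk edge [318.8 210.8] sides [268. 313.] [371. 313.]
0 nozzle base edge [319.4 303.5] body edge top [319.5 275.9] desk edge [318.7 217.4] sides [268. 323.] [371. 323.]
5 nozzle base edge [319.4 313.4] body edge top [319.5 286.3] desk edge [318.7 224. ] sides [269. 333.] [370. 333.]
[(190, [173, 181, 185]), (196, [174, 182, 186]), (202, [173, 179, 185]), (208, [174, 181, 186]), (214, [172, 181, 184]), (220, [184, 195, 199]), (226, [186, 199, 203]), (232, [189, 201, 204]), (238, [193, 205, 208]), (244, [196, 209, 212]), (250, [196, 209, 212]), (256, [196, 208, 212]), (262, [198, 211, 214]), (268, [202, 215, 219]), (274, [206, 219, 224]), (280, [240, 254, 255]), (286, [240, 254, 255]), (292, [242, 255, 255]), (298, [241, 255, 255]), (304, [174, 188, 189]), (310, [51, 115, 198]), (316, [54, 115, 198]), (322, [73, 153, 243]), (328, [65, 146, 236]), (334, [57, 138, 226]), (340, [109, 109, 107])]
```

Bottle lies within ~1 mm of the tool axis. Grip and lift.

Emit:
drive_tool --pt "0 0 0 0 0 0 70" --pt "0 0 0 0 0 0 55" --pt "0 0 0 0 0 0 40" --pt "0 0 0 0 0 0 38" --pt "0 0 0 0 0 0 38" --pt "0 0 0 0 0 0 38" --pt "0 0 0 0 0 0 38" --newtons 20

```text
time: 29.45
position: [0.6042, -0.3802, 0.085]
tool_rot: [-0.36, 0.609, -0.608, 0.36]
ft_force: [-1.4, 1.0, 1.1]
grip_width: 0.0439
```

Emit:
drive_tool --pt "0 -15 0 0 0 0 38" --pt "0 -30 0 0 0 0 38" --pt "0 -45 0 0 0 0 38" --pt "0 -45 0 0 0 0 38" --pt "0 -45 0 0 0 0 38"

```text
time: 29.95
position: [0.6049, -0.3807, 0.1314]
tool_rot: [0.36, -0.608, 0.609, -0.36]
ft_force: [0.6, -0.0, -0.8]
grip_width: 0.0439
```

```bash
python3 - <<'E'
from h import *
o=get_obs(); im=camera("wrist"); cv2.imwrite("pics/w18.png",im); print(o["position"],o["ft_force"],o["grip_width"])
M=R.from_quat(o["tool_rot"]).as_matrix(); p=np.array(o["position"])
for d in(-3,0,3): print(d,"desk edge",proj("wrist",p+M@np.array([(d-23.5)/1000,.0838,0]),o).round(1))
print([(r,im[r,320].tolist()) for r in range(208,312,3)])
go([.5142,-.3043,.135],-122); go([.5142,-.3043,.085],-122)
E
```

```text
[ 0.60489944 -0.38068951  0.13136837] [ 0.60542688 -0.04810639 -0.84093831] 0.04386368660709173
-3 desk edge [318.8 213.9]
0 desk edge [318.8 217.9]
3 desk edge [318.7 221.9]
[(208, [180, 187, 191]), (211, [179, 187, 191]), (214, [182, 189, 193]), (217, [180, 188, 192]), (220, [191, 202, 206]), (223, [193, 207, 210]), (226, [194, 206, 210]), (229, [194, 207, 211]), (232, [196, 209, 212]), (235, [198, 209, 213]), (238, [200, 212, 215]), (241, [202, 214, 217]), (244, [202, 213, 217]), (247, [203, 215, 218]), (250, [202, 215, 219]), (253, [202, 216, 219]), (256, [204, 217, 220]), (259, [207, 219, 223]), (262, [206, 218, 222]), (265, [210, 222, 226]), (268, [210, 222, 225]), (271, [215, 227, 230]), (274, [214, 227, 230]), (277, [246, 255, 255]), (280, [246, 255, 255]), (283, [246, 255, 255]), (286, [245, 255, 255]), (289, [246, 255, 255]), (292, [249, 255, 255]), (295, [248, 255, 255]), (298, [247, 255, 255]), (301, [222, 236, 239]), (304, [180, 199, 212]), (307, [50, 118, 205]), (310, [50, 120, 205])]
shift [ -23.1   -4.7 -115.6] turn [-0.   3.2  0. ] yaw now -118.8
shift [ -23.1   45.3 -115.6] turn [-0.   3.2  0. ] yaw now -118.8
```

Emit:
drive_tool --pt "-7 -5 -35 0 1 0 38" --pt "-14 -5 -70 0 2 0 38" --pt "-20 -5 -100 0 3 0 38" --pt "-23.5 -5 -115.5 0 3 0 38" --pt "-23.5 10 -115.5 0 3 0 38" --pt "-23.5 25 -115.5 0 3 0 38" --pt "-23.5 36 -115.5 0 3 0 38" --pt "-23.5 40 -115.5 0 3 0 38" --pt "-23.5 40 -115.5 0 3 0 38" --pt "-23.5 40 -115.5 0 3 0 38"

```text
time: 31.0
position: [0.5149, -0.3043, 0.0902]
tool_rot: [0.344, -0.618, 0.618, -0.344]
ft_force: [-0.5, 0.8, -1.7]
grip_width: 0.0437
```

```bash
python3 - <<'E'
from h import *
camera("wrist"); o=get_obs(); print(o["position"],o["ft_force"])
go([.5142,-.3043,.084],-122)
E
```

```text
[ 0.51509238 -0.30444496  0.0904892 ] [-0.19752469  0.60658341 -1.83770648]
shift [ 0.3  6.5 -0.8] turn [-0.1  0.2  0. ] yaw now -121.8
```

Emit:
drive_tool --pt "0 3 -0.8 0 0 0 38" --pt "0 5 -0.8 0 0 0 38" --pt "0 6 -0.8 0 0 0 38" --pt "0 6 -0.8 0 0 0 38"

```text
time: 31.45
position: [0.5141, -0.3038, 0.0849]
tool_rot: [0.344, -0.618, 0.618, -0.344]
ft_force: [-0.5, -0.0, 3.4]
grip_width: 0.044
```

Emit:
drive_tool --pt "0 0.7 0 0 0 0 38" --pt "0 0.7 0 0 0 0 38"

```text
time: 31.65
position: [0.5142, -0.3039, 0.0848]
tool_rot: [0.344, -0.618, 0.618, -0.344]
ft_force: [-2.0, 1.1, 8.0]
grip_width: 0.0443
```

Contact with the desk (+8 N upward). Release slowly and retreat straight up.

Emit:
drive_tool --pt "0 -0.5 0 0 0 0 38" --pt "0 -0.5 0 0 0 0 50" --pt "0 -0.5 0 0 0 0 60" --pt "0 -0.5 0 0 0 0 75" --pt "0 -0.5 0 0 0 0 87" --pt "0 -0.5 0 0 0 0 87" --pt "0 -0.5 0 0 0 0 87" --pt "0 -0.5 0 0 0 0 87"

```text
time: 32.45
position: [0.514, -0.3036, 0.0837]
tool_rot: [-0.344, 0.618, -0.618, 0.344]
ft_force: [0.5, 0.2, -0.2]
grip_width: 0.0851
```

Emit:
drive_tool --pt "0 -20 0 0 0 0 87" --pt "0 -60 0 0 0 0 87" --pt "0 -100 0 0 0 0 87" --pt "0 -145 0 0 0 0 87" --pt "0 -190 0 0 0 0 87" --pt "30 -210 0 0 0 0 87" --pt "60 -210 0 0 0 0 87" --pt "60 -210 0 0 0 0 87" --pt "60 -210 0 0 0 0 87"

```text
time: 33.35
position: [0.4818, -0.3546, 0.2936]
tool_rot: [-0.343, 0.619, -0.618, 0.343]
ft_force: [0.4, 0.6, -1.0]
grip_width: 0.0871
```

```bash
python3 - <<'E'
from h import *
o=get_obs(); im=camera("wrist"); cv2.imwrite("pics/w19.png",im); print(o["position"],o["time"])
c,s,l=orange(im); print("nozzle",c,s,"pred",proj("wrist",[.5142,-.3043,.128],o)); print("tube/bottle axis at .13:",at("wrist",c,.13,o).round(4))
for t,z in (("glue_bottle",0),("tall_tube",.012),("short_tube",.1),("reel",.012),("round_foot",0),("square_foot",0)):
    for r in mark_of("wrist",t)[:2]: print(t,round(r["conf"],2),np.round(r["location"]),at("wrist",r["location"],z,o).round(4))
x,e=reel(o,im,.012,(.4465,-.404)); print("reel",x.round(4),e)
E
```

```text
[ 0.48181154 -0.35458733  0.29358402] 33.35
nozzle [320.32478632 158.6980057 ] [311 148  20  22 351] pred [319.6210644  158.84489728]
tube/bottle axis at .13: [ 0.5149 -0.3044  0.13  ]
glue_bottle 0.74 [219. 176.] [ 0.3865 -0.2615  0.    ]
glue_bottle 0.71 [319. 151.] [ 0.5145 -0.3042  0.    ]
tall_tube 0.64 [322.  45.] [ 0.5789 -0.2051  0.012 ]
tall_tube 0.54 [323.  19.] [ 0.5943 -0.1839  0.012 ]
short_tube 0.73 [328.  19.] [ 0.5843 -0.2057  0.1   ]
reel 0.79 [315. 245.] [ 0.445  -0.4048  0.012 ]
round_foot 0.25 [314. 244.] [ 0.4422 -0.4067  0.    ]
reel [ 0.444  -0.4035] 0.9493767409131834
```

All marks agree with the targets (bottle within 1 mm of the midpoint, reel and tubes within ~2–3 mm). The gripper is clear of everything, so I hand in.

```bash
python3 - <<'E'
from rig import *
print(hand_in())
E
```

```text
the job is handed in; nothing more can be done
None
```

The lamp glue-up is set out and handed in at about 34 s of robot time. I placed the tall tube on the round foot first, then the short tube on it, the reel on the square foot, and the white glue bottle between the feet.

What my last checks showed:
- **Feet:** their cord holes measured 240.4 mm apart, against the 240 mm given.
- **Tubes:** just after stacking, the round foot's hole showed centred through both bores, with the rims 1–2 mm from where they should be. In the last look the network's marks gave the short tube within about 2–3 mm and the tall tube's base within about 3 mm. A second, weaker tall-tube mark (0.54) lay about 2 cm off; I put it down to the short tube above it.
- **Reel:** it sits flat on the square foot, about 1–3 mm from its centre depending on the measurement; the hole showed through its bore.
- **Bottle:** it stands upright, with its mark and nozzle within about 1 mm of the midpoint between the feet.

In that last look the network also gave a low-confidence (0.25) "round_foot" at the square foot's place. I took it for a false report.

My moves stayed clear of the file, the pine strip and the green and purple bottles. I did not measure them again at the end, and the last checks were numbers only because my 16 picture views were used up.

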